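# Open the filter bay of a bench dust extractor

### The arm

A 6-joint arm with a two-finger parallel gripper is mounted at the origin on the work surface. World frame = base frame: x ahead of the robot, y to its left, z up, the work surface at z = 0. Lengths are in m, angles in rad, forces in N, time in s.
With the tool pointing down it reaches from about 0.25 to 0.725 m from the base axis. Payload 4 kg.
Tool frame: the origin (TCP) lies midway between the tips of the shut fingers; the grasp point (between the pads) lies pinch_z behind it (pinch_z is the distance from the TCP to the grasp point, in m); z points along the fingers, y is the direction in which the jaws open and shut (so a half turn about z gives the same grasp; the last joint's range is limited). The gripper opens to 85 mm and grips with 20 to 120 N. Pads are 22 mm wide; open, the fingers measure 114 mm over their backs; the gripper's body (76 mm by 85 mm) begins 54 mm behind the grasp point. The pads swing forward as they close: fully open they stand 13 mm farther back than shut.
Start: joints at [1.319, 0.241, 0.005, 1.335, 0, 1.571], TCP at [0.125, 0.484, 0.231] pointing down, gripper open.
Joint ranges: [-2.72, 2.72], [-1.05, 1.87], [-1.09, 1.28], [-1.99, 2.15], [-1.42, 1.44], [-3.14, 3.14]. Speed limits (rad/s): [2.79, 2.79, 3.14, 3.14, 3.14, 3.14].

### API

Orientations are given as a unit quaternion [x, y, z, w].
In Python, from workcell import * gives the robot as it stands.
- The arm moves only by the tool move_arm, never from a script. Its argument "motion" is a list of rows, each a list of 3 entries, a list of its own where there are three numbers: the finger opening in mm, from 0 to 85.4, then the shift along the tool's x, y, z in units of 50 mm (1.0 is 50 mm), then the turn about the tool's z in units of 6 degrees (1.0 is 6 degrees). In form: [[claw, [dx, dy, dz], roll], ...]. A call has exactly 10 rows; each row is the pose to reach, as a shift and turn from the pose commanded when the call began, along the tool's axes at that moment; what a row does not reach only later rows make up. A row lasts 1/10 s, in which the tool goes at most 50 mm and 8.59 degrees, less where a joint would pass 70% of its speed; a pose out of reach is approached as far as the arm can. A call with a gripper value outside its range is refused whole. The fingers move at their own pace and stop on an object; the grip force is fixed at half the most. Time passes only in rows, so rows that repeat a pose let the fingers close, or fill a call up. It gives the time, the measured TCP pose, the force and the opening at its end, in the units of the state.
- get_obs(): the state, without advancing time (a new reading comes with each control period).
- camera(name): name is "scene" or "top" or "wrist"; returns a dict with "color" (480x640x3 uint8, red, green, blue), "fx", "fy", "cx", "cy" (pixels), "rvec" (rotation vector, rad) and "tvec" (3), from world to camera coordinates, as OpenCV has them; the wrist camera has in their place "mount" (4x4, takes a point from camera to tool coordinates, whose origin is the TCP and whose axes are the flange's). Camera axes: x right, y down, z forward; pixel columns grow to the right and rows downward; lengths in m; the calibration is good to about 2 mm. The wrist camera is an equidistant fisheye: a pixel r from the principal point sees the ray r / f radians off the axis. A picture is of the moment at which its call begins: read the wrist's pose just before it. There is no depth.
- job_done(): hands the job in, once; it reports no verdict.
The state is a dict: "clock": time; "joint_pos": joint angles; "joint_vel": joint speeds; "tau": joint torques, N m; "eef_pos": TCP position; "tool_rot": TCP orientation; "ft_force": force on the tool from outside, world axes, zero at the start; "ft_torque": the same for the moment, N m; "grip_width": finger opening in m.
Only numpy, scipy, OpenCV 4.12 (cv2) and the standard library are available. Lean on these libraries where they do the work, as an engineer would, in place of code of your own. Each camera call takes 0.05 s, during which the arm holds its last target.

### The job

Open the filter bay of the white bench dust extractor: press the orange snap tab fully in until the blue filter cover springs free, then push the cover off its seat so that it lies flat on the extractor's parking ledge and the filter bay is fully open. Only press and push: never lift or tip up the cover, and leave the bottle, the bowl, the spare filter and the brush where they are.

Things in the scene. Friction and masses are not known exactly. Their poses are not given: they have to be found in the camera images.
- filter_unit: White dust extractor box fixed to the bench, 112 mm wide (its x, -56 to 56), 264 mm long (its y, -124 to 140), z up; origin on the bench at x=y=0. The tab's bay sticks out 42 mm on its -x side at y -85 to -15, a black suction stub 22 mm on its -y end. The end wall at y -124 to -104 is 66 mm high. The cover leaves its seat towards +y.
- seat_mid (a point): Centre of the cover's seat over the white pleated filter: x=0, y=-50, z=60 mm of the unit; the seat runs y -104 to 4. Guide rails on both sides, inner faces at x=+-46.5, tops 76 mm above the bench, have lips that reach in to x=+-41 over the cover's edges (2 mm above it), so that it can only slide along y.
- ledge_mid (a point): Centre of the open parking ledge (black mat): x=0, y=69, z=56 mm of the unit, 4 mm below the seat. It runs y 4 to 134, 98 mm wide between side rims 64 mm high, to an end stop 68 mm high (heights over the bench). The cover fits with its origin at y 54 to 84 mm of the unit; beyond 54 it has dropped off the seat.
- filter_cover: Loose blue plate 90 (x) x 100 (y) x 10 mm, about 150 g, origin at the centre of its underside, axes as the unit's; starts on the seat's centre. Until the tab is pressed, its catch in a notch of the -x edge blocks it. Then a spring pops the cover about 8 mm to +y and the tab cannot catch it again. It slides at a few N, up to 10, and may rise 2 mm under the lips.
- cover_ridge (a point): Centre of the top of the push ridge standing on the cover: ridge 52 mm (x) by 8 mm (y), 16 mm high above the plate, centred at x=0, y=-30 mm of the cover; this point is 26 mm above the cover's underside. Axes as the cover's.
- snap_tab (a joint): How far the orange tab is pressed in, in m: 0 out, 0.008 fully in. It is sprung, takes 2 to 6 N straight down, lets the cover go from about 0.006, and comes back out when let go (up to the underside of a cover that lies over its catch).
- tab_top (a point): Centre of the top of the orange tab's pad, 32 mm (x) by 36 mm (y), at x=-78, y=-50 mm of the unit and 86 mm above the bench when out; pressed straight down; moves with the tab.
- bottle: Bystander: closed bottle, 52 mm across, 120 mm high, standing; origin at the centre of its foot.
- bowl: Bystander: green bowl, 100 mm across, 55 mm high; origin at the centre of its foot.
- spare_filter: Bystander: white spare filter cartridge 70 x 90 x 22 mm with a pleated top, lying flat; origin at the centre of its underside.
- brush: Bystander: hand brush lying along its x axis; origin at the middle of its underside.
Mind the look-alikes: they are no part of the job. Several things have the shape of the filter_cover; the one meant has the colours described above.

How it is judged:
On the way, in this order (a step that is already met when the one before it is completed fails the run):
1. the snap tab is pressed in (6 mm or more) and the cover has sprung free of it (value of joint snap_tab above 0.006 m and y of filter_cover in the frame of filter_unit above -0.046 m), for 0.05 s.
2. the cover is pushed off its seat, past the seat's end (y of filter_cover in the frame of filter_unit above 0.053 m), for 0.1 s.
At the end, for the whole second after the job is handed in: The cover lies flat (within 0.04 rad) and at rest on the parking ledge, wholly off the seat: its origin more than 53 mm and less than 88 mm along the unit's +y and 53 to 58 mm above the bench. The four bystanders are within 30 mm of where they started (y of filter_cover in the frame of filter_unit between 0.053 and 0.088 m and z of filter_cover in the frame of filter_unit between 0.053 and 0.058 m and angle between filter_cover's own z axis and vertical below 0.04 rad and linear speed of filter_cover below 0.01 m/s and distance of each of bottle, bowl, spare_filter, brush from where it was at the start of the episode below 0.03 m); the robot touches nothing.
It fails at once if the cover is lifted (more than 15 mm above its seat) (z of filter_cover in the frame of filter_unit above 0.075 m).
It fails at once if the cover is tipped up (more than 0.35 rad) (angle between filter_cover's own z axis and vertical above 0.35 rad).
It fails at once if a bystander (bottle, bowl, spare filter, brush) is moved by more than 30 mm (distance of any of bottle, bowl, spare_filter, brush from where it was at the start of the episode above 0.03 m).
It also fails if it takes over 40 s, if anything falls off the work surface, if the arm or the gripper's body presses on something with over 40 N, if the wrist force passes 120 N, or if a joint passes its speed limit or range.

## Working session

There is one attempt and no reset: what is moved stays moved. The work goes in short steps, Python scripts to look and compute and a tool call to move; the robot and the scene stay as the last step left them, time stands still between calls to the robot, and variables do not carry over. Pictures are saved under pics/ and viewed, and the job is handed in when it is done.

Besides the shell and the picture viewer there is one more tool, called after "Call:" by a JSON object that holds its "op" and its "data". move_arm: Moves the arm, as the interface text tells. Its arguments: {"type":"object","properties":{"motion":{"type":"array","items":{"type":"array"}}},"required":["motion"]}

```bash
mkdir -p pics; ls; python3 - <<'E'
from workcell import *
import cv2
o=get_obs()
print({k:(v if not hasattr(v,'round') else v) for k,v in o.items()})
for n in ["scene","top","wrist"]:
    c=camera(n); cv2.imwrite(f"pics/{n}0.png",c["color"][:,:,::-1]); print(n,{k:v for k,v in c.items() if k!="color"})
E
```

```text
pics
{'clock': 0.0, 'joint_pos': array([ 1.31898496e+00,  2.41405497e-01,  3.71353497e-03,  1.33519502e+00,
       -1.81835658e-05,  1.57082033e+00]), 'joint_vel': array([ 6.08209451e-04, -5.22260326e-04, -6.33960773e-04,  1.21303091e-03,
        3.31778939e-04, -5.86003094e-05]), 'tau': array([ 2.33914689e-04, -3.72321761e+01,  2.52405953e+01,  1.70285994e-02,
        3.90083630e-05,  3.72319050e-06]), 'eef_pos': array([0.12442629, 0.48361443, 0.23041261]), 'tool_rot': array([ 1.25585126e-01,  9.92082297e-01, -1.03819680e-03, -1.22233029e-04]), 'ft_force': array([ 0.24356233,  0.3915635 , -0.13951012]), 'ft_torque': array([0.03338527, 0.00516273, 0.00437095]), 'grip_width': 0.0856019428289658}
scene {'fx': 527.473425100855, 'fy': 527.473425100855, 'cx': 311.9607805266337, 'cy': 244.69433410626942, 'rvec': array([ 2.06696323,  1.36003644, -0.55387524]), 'tvec': array([-0.26072923, -0.31660073,  1.30040798])}
top {'fx': 560.7251544214248, 'fy': 560.7251544214248, 'cx': 312.5103805197054, 'cy': 245.72354092550339, 'rvec': array([ 2.21996038, -2.17821965,  0.06838003]), 'tvec': array([0.02798338, 0.57396539, 0.98980425])}
wrist {'fx': 371.64829954431775, 'fy': 371.64829954431775, 'cx': 323.72845550041137, 'cy': 235.08290263684768, 'mount': array([[-1.14059518e-03, -9.49848778e-01, -3.12707528e-01,
         7.98206220e-02],
       [ 9.99998864e-01, -1.39142132e-03,  5.78962572e-04,
        -2.55134864e-04],
       [-9.85034813e-04, -3.12706512e-01,  9.49849286e-01,
        -1.42550803e-01],
       [ 0.00000000e+00,  0.00000000e+00,  0.00000000e+00,
         1.00000000e+00]])}
```

View pics/top0.png

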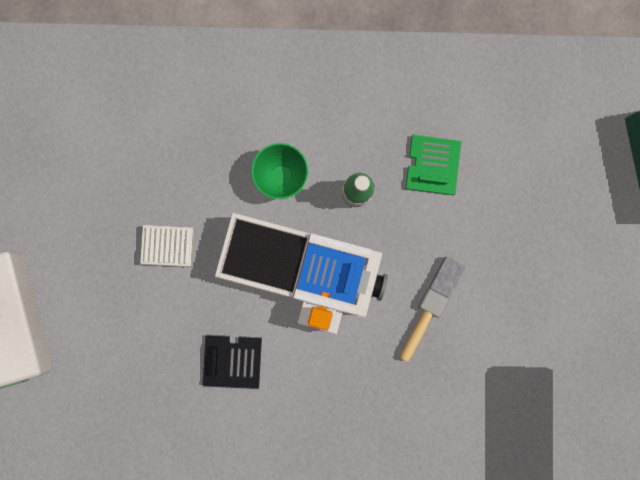

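View pics/scene0.png

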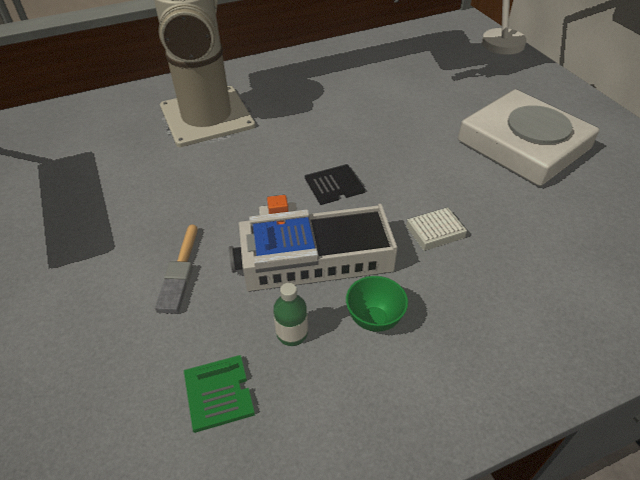

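View pics/wrist0.png

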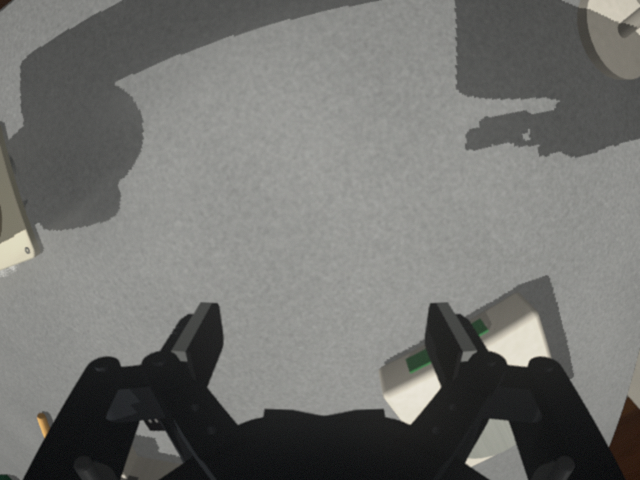

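Top view: there are three cover-shaped plates, blue at (333,272) on the white unit, black at (232,362) and green at (434,165). The blue one is meant because it sits in the seat beside the orange tab at (320,318). I'll confirm that in a crop and measure.

```bash
cat > h.py <<'E'
import numpy as np, cv2
from workcell import *
def ray(c,u,v):
    R,_=cv2.Rodrigues(np.array(c["rvec"])); t=np.array(c["tvec"])
    d=R.T@np.array([(u-c["cx"])/c["fx"],(v-c["cy"])/c["fy"],1]); return -R.T@t,d/np.linalg.norm(d)
def plane(c,u,v,z):
    o,d=ray(c,u,v); return o+d*(z-o[2])/d[2]
def proj(c,p):
    return cv2.projectPoints(np.array(p,float).reshape(-1,3),c["rvec"],c["tvec"],np.array([[c["fx"],0,c["cx"]],[0,c["fy"],c["cy"]],[0,0,1.]]),None)[0][:,0]
def masks(img):
    h=cv2.cvtColor(img,cv2.COLOR_RGB2HSV)
    return dict(blue=cv2.inRange(h,(100,120,60),(125,255,255)),orange=cv2.inRange(h,(5,190,120),(17,255,255)))
def cen(m):
    n,l,s,c=cv2.connectedComponentsWithStats(m); i=1+np.argmax(s[1:,4]); return c[i],s[i],(l==i).astype(np.uint8)
E
python3 - <<'E'
from h import *
for n in ["top","scene"]:
    c=camera(n); im=c["color"]; M=masks(im)
    for k,m in M.items():
        ce,s,mm=cen(m); 
        co=max(cv2.findContours(mm,0,1)[0],key=cv2.contourArea); r=cv2.minAreaRect(co)
        print(n,k,ce,s,r)
        for z in (.060,.070,.086): print("   z",z,plane(c,*ce,z).round(4), [plane(c,*p,z)[:2].round(4).tolist() for p in cv2.boxPoints(r)])
c=camera("top"); cv2.imwrite("pics/topcrop.png",cv2.resize(c["color"][200:340,205:405,::-1],None,fx=4,fy=4,interpolation=cv2.INTER_CUBIC))
print(get_obs()["clock"])
E
```

```text
top blue [332.3959432  273.05801217] [ 297  243   69   61 2465] ((331.23236083984375, 273.1286315917969), (59.39124298095703, 47.28109359741211), 14.931416511535645)
   z 0.06 [0.5249 0.0044 0.06  ] [[0.4977, 0.0653], [0.5761, 0.046], [0.5518, -0.0527], [0.4735, -0.033]]
   z 0.07 [0.5248 0.0049 0.07  ] [[0.498, 0.0651], [0.5755, 0.046], [0.5515, -0.0516], [0.474, -0.0321]]
   z 0.086 [0.5247 0.0056 0.086 ] [[0.4983, 0.0648], [0.5746, 0.0461], [0.5509, -0.0499], [0.4748, -0.0308]]
top orange [318.92857143 317.62857143] [309 306  23  24 210] ((320.1470642089844, 316.91180419921875), (20.130455017089844, 21.100597381591797), 14.03624439239502)
   z 0.06 [0.4488 0.0261 0.06  ] [[0.4365, 0.0447], [0.4712, 0.0367], [0.4636, 0.0033], [0.4288, 0.0114]]
   z 0.07 [0.4495 0.0263 0.07  ] [[0.4373, 0.0447], [0.4718, 0.0368], [0.4642, 0.0037], [0.4298, 0.0118]]
   z 0.086 [0.4507 0.0267 0.086 ] [[0.4387, 0.0448], [0.4726, 0.037], [0.4651, 0.0045], [0.4313, 0.0124]]
scene blue [281.5        236.34125964] [ 253  217   62   39 1556] ((283.33544921875, 235.7388153076172), (31.903663635253906, 58.41819763183594), 82.56858825683594)
   z 0.06 [0.5134 0.0089 0.06  ] [[0.4622, -0.0284], [0.4868, 0.0753], [0.5622, 0.0515], [0.5381, -0.0464]]
   z 0.07 [0.5226 0.0061 0.07  ] [[0.4721, -0.0307], [0.4964, 0.0715], [0.5707, 0.048], [0.5469, -0.0484]]
   z 0.086 [0.5372 0.0016 0.086 ] [[0.488, -0.0343], [0.5117, 0.0655], [0.5842, 0.0425], [0.561, -0.0515]]
scene orange [276.80660377 201.60377358] [268 195  19  16 212] ((276.93243408203125, 202.0946044921875), (12.987520217895508, 18.248287200927734), 80.53767395019531)
   z 0.06 [0.4249 0.0328 0.06  ] [[0.4055, 0.0198], [0.4115, 0.0542], [0.4466, 0.0451], [0.4405, 0.0115]]
   z 0.07 [0.4353 0.0296 0.07  ] [[0.4162, 0.0168], [0.4222, 0.0507], [0.4568, 0.0417], [0.4508, 0.0087]]
   z 0.086 [0.4521 0.0246 0.086 ] [[0.4335, 0.0121], [0.4393, 0.0452], [0.473, 0.0364], [0.4672, 0.0041]]
0.3
```

View pics/topcrop.png

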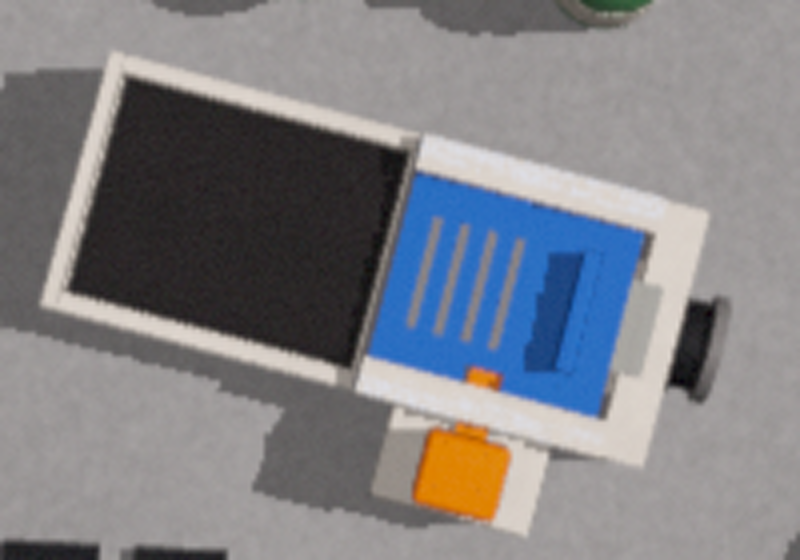

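Crop: the blue cover is in the seat with its ridge at crop (565,312), i.e. (346,278) in the full image. The orange catch sits in its notch, the pad is at crop (462,473), and the black mat lies to the left. This is the cover meant. Next I fit the unit pose from its outline corners.

```bash
cat >> h.py <<'E'
def fit2d(L,W):
    L=np.array(L);W=np.array(W); lc,wc=L.mean(0),W.mean(0)
    A=L-lc;B=W-wc; psi=np.arctan2((A[:,0]*B[:,1]-A[:,1]*B[:,0]).sum(),(A*B).sum())
    R=np.array([[np.cos(psi),-np.sin(psi)],[np.sin(psi),np.cos(psi)]]); O=wc-R@lc
    return psi,O,R,(L@R.T+O-W)
E
python3 - <<'E'
from h import *
c=camera("top")
pts=[((115,52),(56,140,.068)),((42,303),(-56,140,.068)),((710,212),(56,-124,.066)),((643,466),(-56,-124,.066)),((462,474),(-78,-50,.086))]
L=[];W=[]
for (u,v),(x,y,z) in pts:
    L.append((x/1e3,y/1e3)); W.append(plane(c,205+(u+.5)/4-.5,200+(v+.5)/4-.5,z)[:2])
psi,O,R,res=fit2d(L,W); print(np.degrees(psi),O,res.round(4))
s=camera("scene")
for nm,cc in (("top",c),("scene",s)):
    im=cc["color"][:,:,::-1].copy()
    U=[(-78,-50,86),(56,140,68),(-56,140,68),(56,-124,66),(-56,-124,66),(0,-80,86),(0,69,56),(45,0,70),(-94,-68,86),(-62,-32,86)]
    W3=[[*(R@np.array(p[:2])/1e3+O),p[2]/1e3] for p in U]
    for p in proj(cc,W3): cv2.circle(im,tuple(int(round(q*16)) for q in p),16,(255,0,255),-1,shift=4)
    x,y=(205,200) if nm=="top" else (220,170)
    cv2.imwrite(f"pics/{nm}fit.png",cv2.resize(im[y:y+140,x:x+200],None,fx=4,fy=4))
np.savez("unit.npz",psi=psi,O=O)
E
```

```text
-14.072855867162563 [0.53714205 0.05387162] [[ 0.0012  0.0011]
 [-0.0003  0.0004]
 [ 0.0002 -0.0007]
 [-0.0005 -0.0005]
 [-0.0006 -0.0003]]
```

View pics/topfit.png

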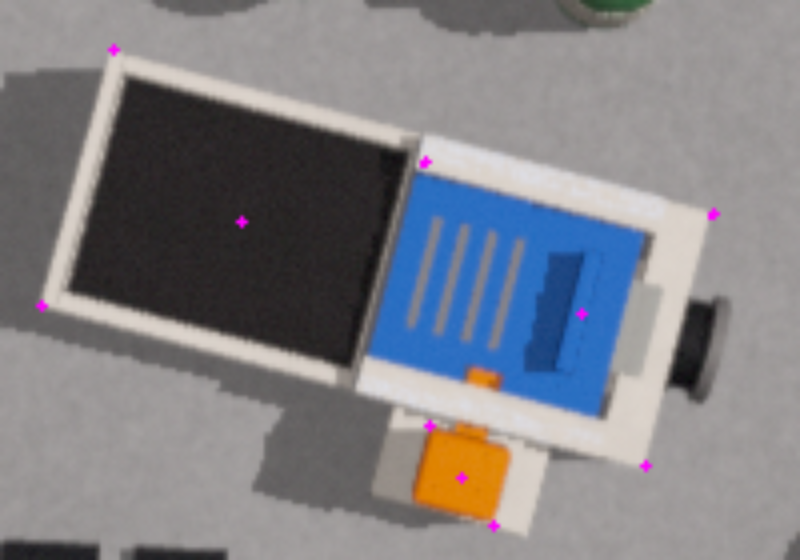

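View pics/scenefit.png

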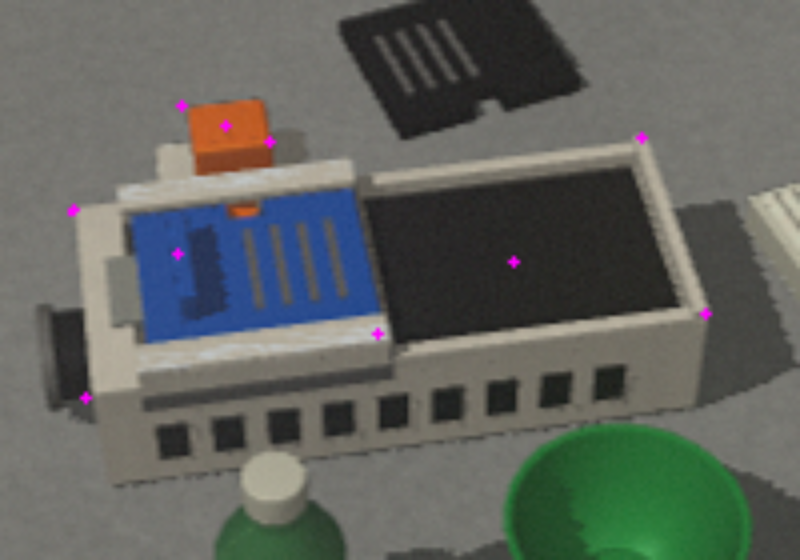

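```bash
cat >> h.py <<'E'
from scipy.spatial.transform import Rotation as Ro
def unitpose():
    d=np.load("unit.npz"); p=float(d["psi"]); return p,d["O"],np.array([[np.cos(p),-np.sin(p)],[np.sin(p),np.cos(p)]])
def go(ux,uy,z):
    p,O,R=unitpose(); o=get_obs(); w=np.array([*(R@np.array([ux,uy])/1e3+O),z/1e3])
    T=Ro.from_quat(o["tool_rot"]).as_matrix()
    here=R.T@(o["eef_pos"][:2]-O)*1e3
    yaw=np.degrees(np.arctan2(T[1,1],T[0,1])-(p+np.pi/2))
    print("target",w.round(4),"shift units",(T.T@(w-o["eef_pos"])/.05).round(3),"now unit xyz mm",here.round(1),(o["eef_pos"][2]*1e3).round(1),"yaw err",yaw.round(2),"F",o["ft_force"].round(2),"t",o["clock"],"w",o["grip_width"])
E
python3 -c "
from h import *
go(-78,-50,150)"
```

```text
target [0.4493 0.0243 0.15  ] shift units [-8.582 -7.288  1.626] now unit xyz mm [-504.8  317. ] 231.2 yaw err -0.35 F [0.37 1.45 0.43] t 0.4 w 0.08542694556656127
```

Call:
{"op": "move_arm", "data": {"motion": [[0,[-0.3,-0.25,0],0],[0,[-0.9,-0.75,0],0],[0,[-1.6,-1.35,0],0],[0,[-2.3,-1.95,0],0],[0,[-3.0,-2.55,0],0],[0,[-3.7,-3.15,0],0],[0,[-4.4,-3.75,0],0],[0,[-5.1,-4.35,0],0],[0,[-5.8,-4.95,0],0],[0,[-6.5,-5.55,0],0]]}}

```text
clock: 1.4
eef_pos: [0.371, 0.1328, 0.2317]
tool_rot: [0.126, 0.992, 0.0, 0.001]
ft_force: [1.2, 1.1, -0.2]
grip_width: -0.0005
```

```bash
python3 -c "
from h import *
go(-78,-50,120)"
```

```text
target [0.4493 0.0243 0.12  ] shift units [-2.055 -1.713  2.234] now unit xyz mm [-180.3   36.2] 231.7 yaw err -0.35 F [ 1.21  1.11 -0.2 ] t 1.4 w -0.0004645432561968159
```

Call:
{"op": "move_arm", "data": {"motion": [[0,[-0.5,-0.4,0.2],0],[0,[-1.0,-0.85,0.6],0],[0,[-1.5,-1.25,1.0],0],[0,[-1.9,-1.6,1.4],0],[0,[-2.07,-1.73,1.8],0],[0,[-2.07,-1.73,2.1],0],[0,[-2.07,-1.73,2.22],0],[0,[-2.07,-1.73,2.22],0],[0,[-2.07,-1.73,2.22],0],[0,[-2.07,-1.73,2.22],0]]}}

```text
clock: 2.4
eef_pos: [0.4496, 0.0253, 0.1213]
tool_rot: [0.125, 0.992, 0.0, 0.001]
ft_force: [0.9, -0.4, -1.0]
grip_width: -0.0002
```

```bash
python3 -c "
from h import *
go(-78,-50,79)
for n in ['scene','wrist']:
    c=camera(n); im=c['color'][:,:,::-1]
    if n=='scene': im=cv2.resize(im[120:320,180:440],None,fx=3,fy=3)
    cv2.imwrite(f'pics/{n}1.png',im)"
```

```text
target [0.4493 0.0243 0.079 ] shift units [ 0.001 -0.021  0.847] now unit xyz mm [-78. -49.] 121.3 yaw err -0.31 F [ 0.89 -0.36 -0.98] t 2.4 w -0.00023969137151507832
```

View pics/scene1.png

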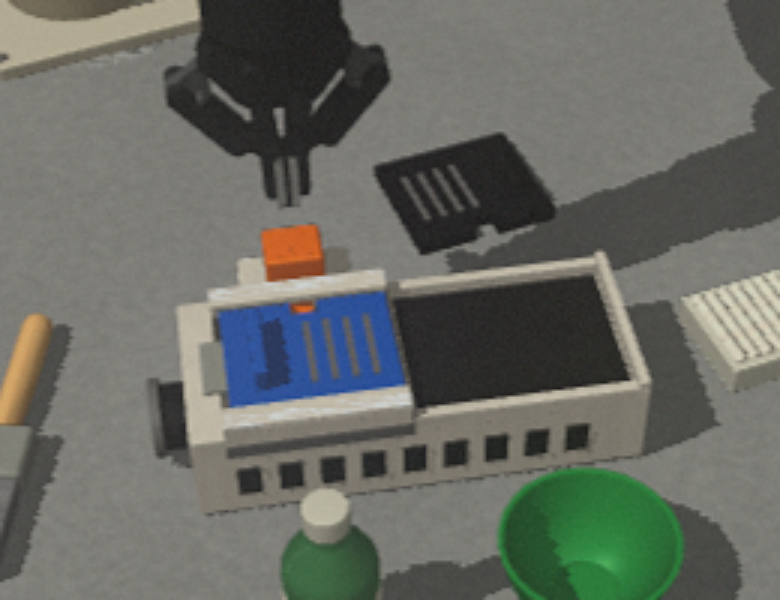

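View pics/wrist1.png

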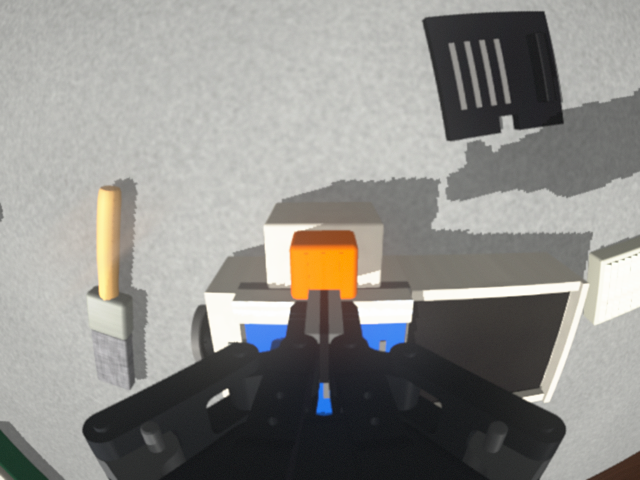

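The shut fingers hang at crop (288,200) over the orange pad at (292,245), and the cover is still seated. Now I press.

Call:
{"op": "move_arm", "data": {"motion": [[0,[0,-0.01,0.25],0],[0,[0,-0.01,0.5],0],[0,[0,-0.01,0.65],0],[0,[0,-0.01,0.72],0],[0,[0,-0.01,0.76],0],[0,[0,-0.01,0.8],0],[0,[0,-0.01,0.84],0],[0,[0,-0.01,0.86],0],[0,[0,-0.01,0.86],0],[0,[0,-0.01,0.86],0]]}}

```text
clock: 3.5
eef_pos: [0.449, 0.0245, 0.078]
tool_rot: [0.126, 0.992, 0.0, 0.0]
ft_force: [-3.2, 0.8, 6.5]
grip_width: 0.0003
```

```bash
python3 -c "
from h import *
go(-78,-50,78)
for n in ['scene','top']:
    c=camera(n); im=c['color'][:,:,::-1]
    if n=='scene': im=cv2.resize(im[170:310,220:420],None,fx=4,fy=4)
    else: im=cv2.resize(im[200:340,205:405],None,fx=4,fy=4)
    cv2.imwrite(f'pics/{n}2.png',im)"
```

```text
target [0.4493 0.0243 0.078 ] shift units [-0.007 -0.002  0.   ] now unit xyz mm [-78.3 -49.9] 78.0 yaw err -0.36 F [-3.16  0.81  6.45] t 3.5 w 0.00028359985359646786
```

View pics/scene2.png

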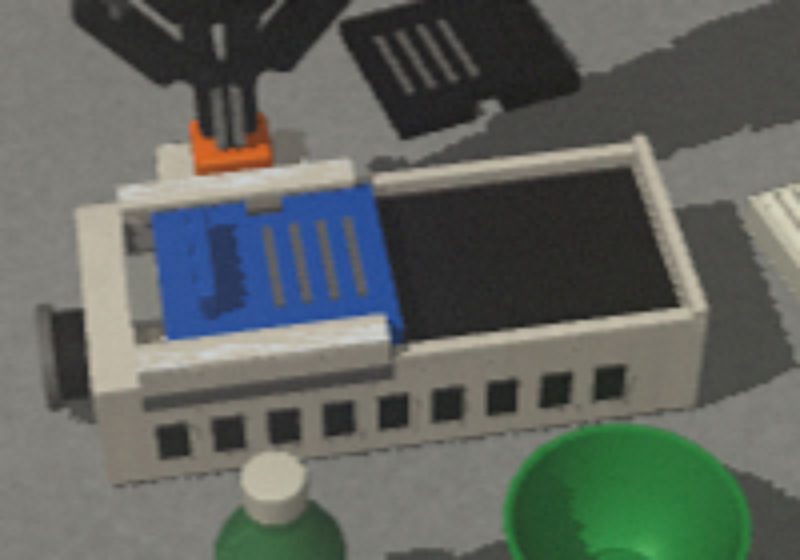

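View pics/top2.png

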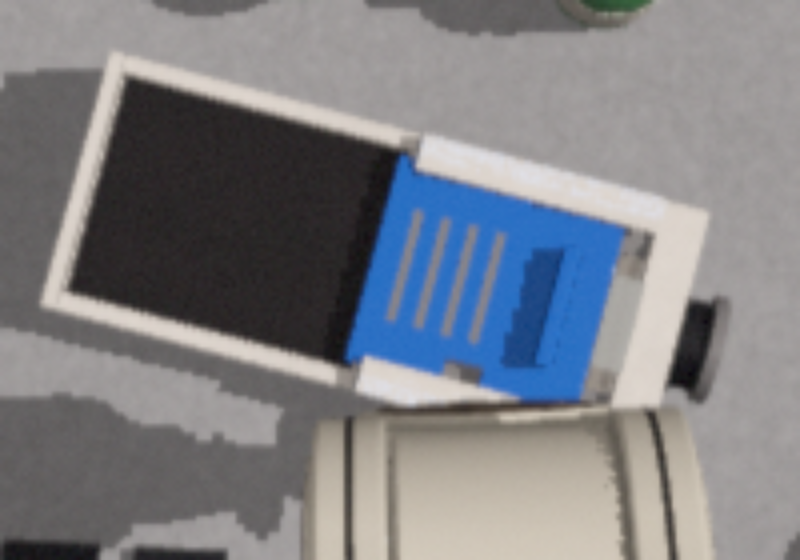

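The cover has sprung free: its front edge moved about 8 mm over the ledge and the notch is empty at crop (263,205), while the tab is held down at z=78 mm with 6.5 N. Next I go up and over behind the ridge.

Call:
{"op": "move_arm", "data": {"motion": [[0,[0,0,-0.3],0],[0,[0,0,-0.7],0],[0,[0,0,-1.0],0],[0,[-0.3,-0.2,-1.0],0],[0,[-0.7,-0.45,-1.0],0],[0,[-1.2,-0.7,-1.0],0],[0,[-1.5,-0.9,-1.0],0],[0,[-1.57,-0.92,-1.0],0],[0,[-1.57,-0.92,-1.0],0],[0,[-1.57,-0.92,-1.0],0]]}}

```text
clock: 4.6
eef_pos: [0.5126, -0.0391, 0.1271]
tool_rot: [0.125, 0.992, 0.0, -0.001]
ft_force: [-0.0, -0.6, -0.3]
grip_width: -0.0002
```

```bash
python3 -c "
from h import *
go(0,-96,76)
for n in ['scene','wrist']:
    c=camera(n); im=c['color'][:,:,::-1]
    if n=='scene': im=cv2.resize(im[170:310,220:420],None,fx=4,fy=4)
    cv2.imwrite(f'pics/{n}3.png',im)"
```

```text
target [ 0.5138 -0.0392  0.076 ] shift units [-0.026  0.003  1.021] now unit xyz mm [ -1.2 -96.1] 127.1 yaw err -0.33 F [-0.03 -0.57 -0.28] t 4.6 w -0.00016231704588372774
```

View pics/scene3.png

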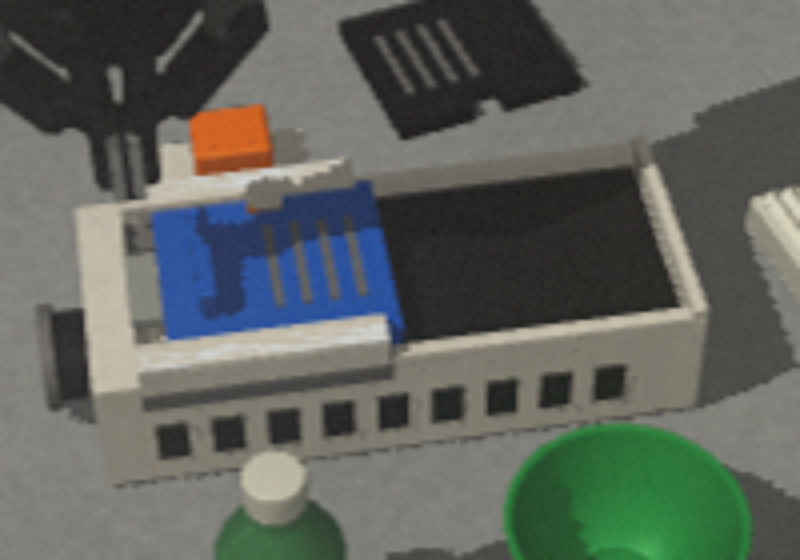

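View pics/wrist3.png

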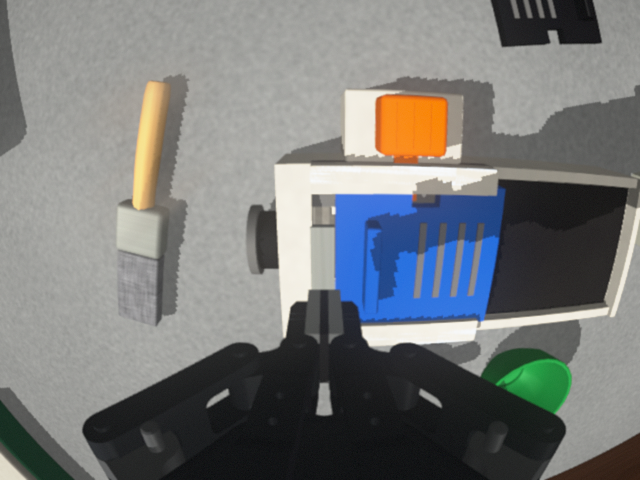

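The fingertips hang at wrist px (325,300), behind the ridge line at px (370,265), and nothing lies under them but the cover's rear edge and the end wall. Descending.

Call:
{"op": "move_arm", "data": {"motion": [[0,[-0.03,0,0.2],0],[0,[-0.03,0,0.45],0],[0,[-0.03,0,0.7],0],[0,[-0.03,0,0.85],0],[0,[-0.03,0,0.95],0],[0,[-0.03,0,1.02],0],[0,[-0.03,0,1.02],0],[0,[-0.03,0.05,1.02],0],[0,[-0.03,0.1,1.02],0],[0,[-0.03,0.1,1.02],0]]}}

```text
clock: 5.7
eef_pos: [0.5165, -0.0348, 0.0767]
tool_rot: [0.125, 0.992, 0.0, 0.0]
ft_force: [-0.0, -0.8, 0.7]
grip_width: 0.0
```

```bash
python3 -c "
from h import *
go(0,17,75)
for n in ['scene','wrist']:
    c=camera(n); im=c['color'][:,:,::-1]
    if n=='scene': im=cv2.resize(im[170:310,220:420],None,fx=4,fy=4)
    cv2.imwrite(f'pics/{n}4.png',im)"
```

```text
target [0.5413 0.0704 0.075 ] shift units [0.043 2.161 0.035] now unit xyz mm [  1.5 -91.1] 76.7 yaw err -0.33 F [-0.01 -0.84  0.65] t 5.7 w 4.958493306007244e-05
```

View pics/scene4.png

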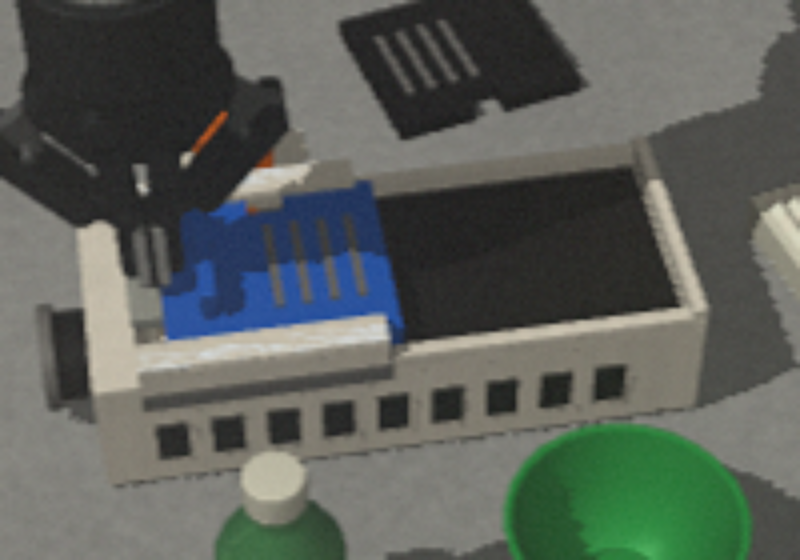

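View pics/wrist4.png

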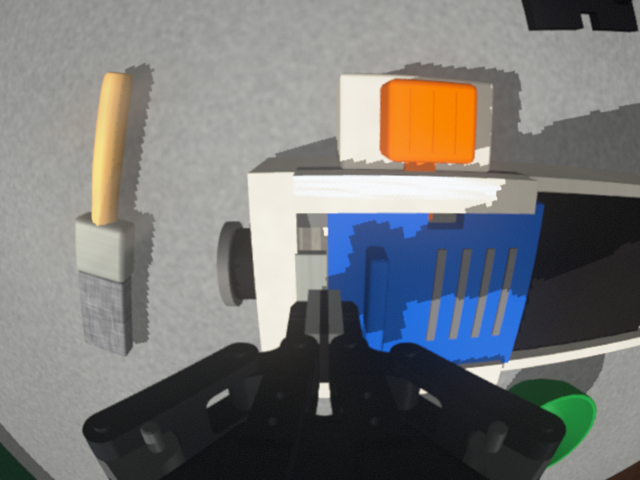

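The tips are down behind the ridge with no contact. Now I push along +y in gentle steps.

Call:
{"op": "move_arm", "data": {"motion": [[0,[0.02,0.08,0.02],0],[0,[0.02,0.16,0.02],0],[0,[0.02,0.24,0.02],0],[0,[0.02,0.32,0.02],0],[0,[0.02,0.4,0.02],0],[0,[0.02,0.48,0.02],0],[0,[0.02,0.56,0.02],0],[0,[0.02,0.64,0.02],0],[0,[0.02,0.72,0.02],0],[0,[0.02,0.8,0.02],0]]}}

```text
clock: 6.8
eef_pos: [0.5249, 0.0039, 0.0753]
tool_rot: [0.126, 0.992, -0.0, -0.0]
ft_force: [-0.5, -3.2, 1.3]
grip_width: -0.0002
```

```bash
python3 -c "
from h import *
go(0,17,75)
for n in ['scene','wrist']:
    c=camera(n); im=c['color'][:,:,::-1]
    if n=='scene': im=cv2.resize(im[170:310,220:420],None,fx=4,fy=4)
    cv2.imwrite(f'pics/{n}5.png',im)"
```

```text
target [0.5413 0.0704 0.075 ] shift units [0.014 1.369 0.005] now unit xyz mm [  0.3 -51.5] 75.3 yaw err -0.36 F [-0.52 -3.25  1.26] t 6.8 w -0.0001854053655751688
```

View pics/scene5.png

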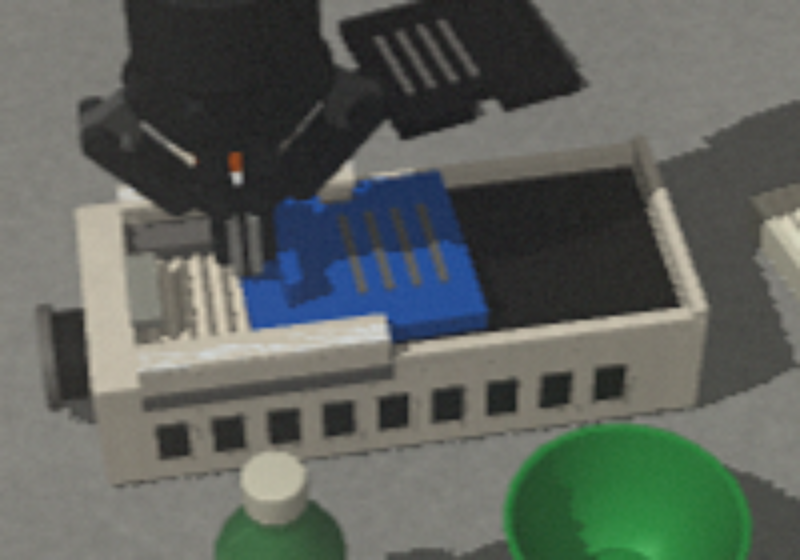

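View pics/wrist5.png

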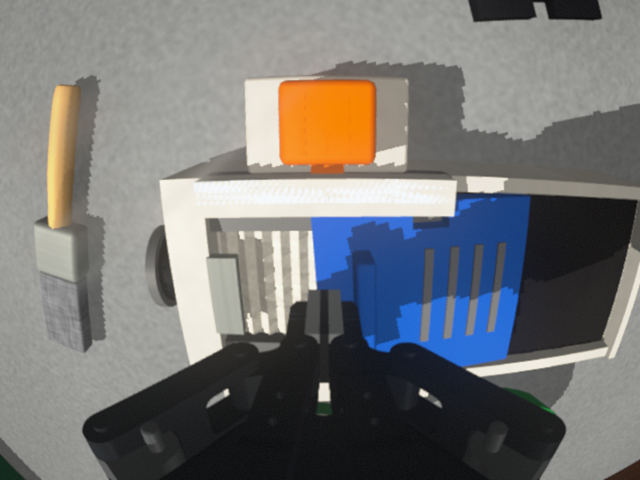

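```bash
python3 -c "
from h import *
p,O,R=unitpose()
c=camera('scene'); 
for u,v in [(440,172),(486,308)]:
    w=plane(c,220+(u+.5)/4-.5,170+(v+.5)/4-.5,.070); print(R.T@(w[:2]-O)*1e3)
c=camera('scene'); ce,s,m=cen(masks(c['color'])['blue']); print(ce,s)
"
```

```text
[-46.77829518  43.36998145]
[39.10345668 48.01562858]
[312.10258065 235.63741935] [ 281  213   62   42 1550]
```

The front edge is at unit y≈45, so the cover is near y=-5, moving straight at about 3 N, and it sits about 46 mm ahead of the TCP. I need roughly 75 mm more.

Call:
{"op": "move_arm", "data": {"motion": [[0,[0.0,0.08,0.0],0],[0,[0.0,0.16,0.0],0],[0,[0.0,0.24,0.0],0],[0,[0.0,0.32,0.0],0],[0,[0.0,0.4,0.0],0],[0,[0.0,0.48,0.0],0],[0,[0.0,0.56,0.0],0],[0,[0.0,0.64,0.0],0],[0,[0.0,0.72,0.0],0],[0,[0.0,0.8,0.0],0]]}}

```text
clock: 8.0
eef_pos: [0.5353, 0.0431, 0.0755]
tool_rot: [0.125, 0.992, 0.0, 0.0]
ft_force: [-0.5, -0.4, 0.4]
grip_width: 0.0002
```

```bash
python3 -c "
from h import *
go(0,24,75)
for n in ['scene']:
    c=camera(n); im=c['color'][:,:,::-1]
    if n=='scene': im=cv2.resize(im[170:310,220:420],None,fx=4,fy=4)
    cv2.imwrite(f'pics/{n}6.png',im)"
```

```text
target [0.543  0.0772 0.075 ] shift units [0.021 0.697 0.01 ] now unit xyz mm [  0.8 -10.9] 75.5 yaw err -0.34 F [-0.5  -0.36  0.38] t 8.0 w 0.00018622708288438652
```

View pics/scene6.png

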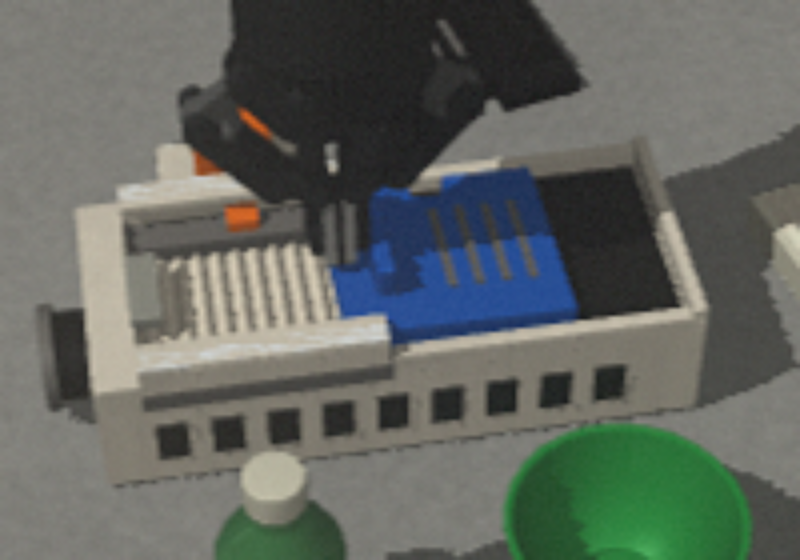

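The cover is at y≈36, sliding straight, with its nose dipping slightly onto the ledge as expected. Now the last 34 mm.

Call:
{"op": "move_arm", "data": {"motion": [[0,[0.01,0.08,0.0],0],[0,[0.01,0.16,0.0],0],[0,[0.01,0.24,0.0],0],[0,[0.01,0.32,0.0],0],[0,[0.01,0.4,0.0],0],[0,[0.01,0.48,0.0],0],[0,[0.01,0.56,0.0],0],[0,[0.01,0.62,0.0],0],[0,[0.01,0.66,0.0],0],[0,[0.01,0.68,0.0],0]]}}

```text
clock: 9.05
eef_pos: [0.543, 0.0758, 0.0753]
tool_rot: [0.125, 0.992, -0.0, -0.0]
ft_force: [-0.2, -0.6, -0.8]
grip_width: -0.0002
```

```bash
python3 -c "
from h import *
go(0,24,75)
for n in ['scene','wrist']:
    c=camera(n); im=c['color'][:,:,::-1]
    if n=='scene': im=cv2.resize(im[170:310,220:420],None,fx=4,fy=4)
    cv2.imwrite(f'pics/{n}7.png',im)"
```

```text
target [0.543  0.0772 0.075 ] shift units [0.007 0.027 0.006] now unit xyz mm [ 0.3 22.7] 75.3 yaw err -0.35 F [-0.21 -0.62 -0.76] t 9.05 w -0.00022939987805137345
```

View pics/scene7.png

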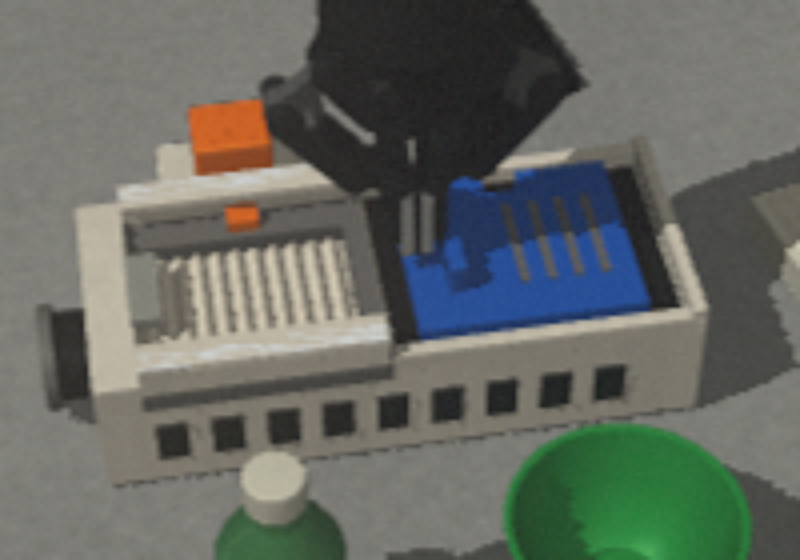

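View pics/wrist7.png

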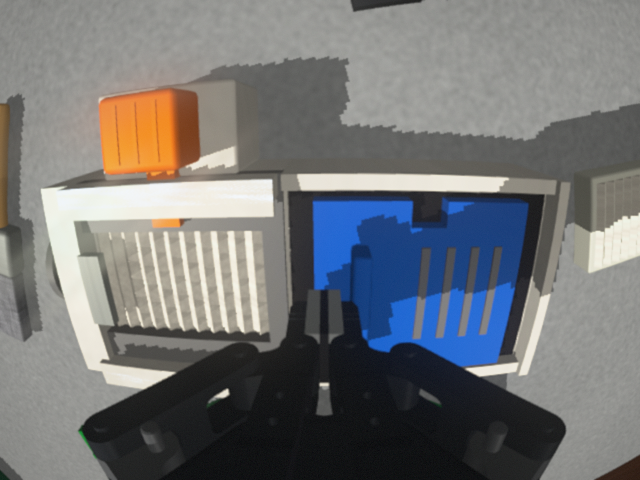

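The cover has dropped onto the ledge, with black mat visible between its rear edge and the seat, and the filter is exposed. I back off slightly, rise and retreat.

Call:
{"op": "move_arm", "data": {"motion": [[0,[0,-0.05,0],0],[0,[0,-0.15,0],0],[0,[0,-0.2,0],0],[0,[0,-0.2,-0.4],0],[0,[0,-0.2,-0.9],0],[0,[0,-0.2,-1.5],0],[0,[0,-0.2,-2.2],0],[0,[0.6,-0.2,-2.6],0],[0,[1.3,-0.2,-2.8],0],[0,[2.0,-0.2,-2.8],0]]}}

```text
clock: 10.15
eef_pos: [0.4438, 0.0909, 0.2172]
tool_rot: [0.126, 0.992, 0.001, 0.002]
ft_force: [0.6, -0.2, 0.4]
grip_width: 0.0003
```

Call:
{"op": "move_arm", "data": {"motion": [[0,[0.6,0,0],0],[0,[1.2,0.4,0],0],[0,[1.6,1.0,0],0],[0,[1.8,1.6,0],0],[0,[1.8,2.3,0],0],[0,[1.8,3.0,0],0],[0,[1.8,3.6,0],0],[0,[1.8,3.8,0],0],[0,[1.8,3.8,0],0],[0,[1.8,3.8,0],0]]}}

```text
clock: 11.15
eef_pos: [0.4034, 0.2961, 0.2151]
tool_rot: [0.126, 0.992, -0.001, -0.0]
ft_force: [-0.6, -0.2, -0.1]
grip_width: 0.0001
```

```bash
python3 - <<'E'
from h import *
p,O,R=unitpose(); print(get_obs()["clock"],get_obs()["ft_force"])
for n in ['scene','top']:
    c=camera(n); im=c['color'][:,:,::-1]
    m=cen(masks(c['color'])['blue'])[2]; co=max(cv2.findContours(m,0,1)[0],key=cv2.contourArea); r=cv2.minAreaRect(co)
    q=cv2.approxPolyDP(co,4,True)[:,0]
    print(n,[(R.T@(plane(c,*k,.066)[:2]-O)*1e3).round(0).tolist() for k in q])
    cv2.imwrite(f'pics/{n}8.png',im)
    x,y=(205,200) if n=='top' else (220,170)
    cv2.imwrite(f'pics/{n}8c.png',cv2.resize(im[y:y+140,x:x+200],None,fx=4,fy=4))
E
```

```text
11.15 [-0.58006684 -0.19781228 -0.0606526 ]
scene [[-39.0, 119.0], [-44.0, 20.0], [48.0, 19.0], [48.0, 116.0]]
top [[45.0, 117.0], [-44.0, 119.0], [-46.0, 81.0], [-33.0, 73.0], [-46.0, 61.0], [-44.0, 17.0], [45.0, 18.0]]
```

View pics/scene8.png

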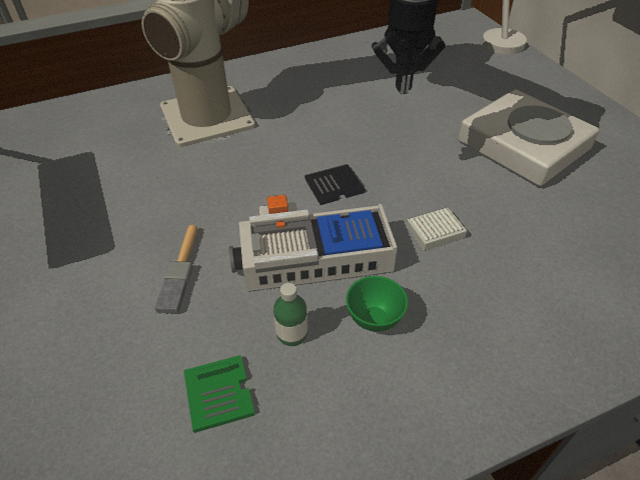

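View pics/top8.png

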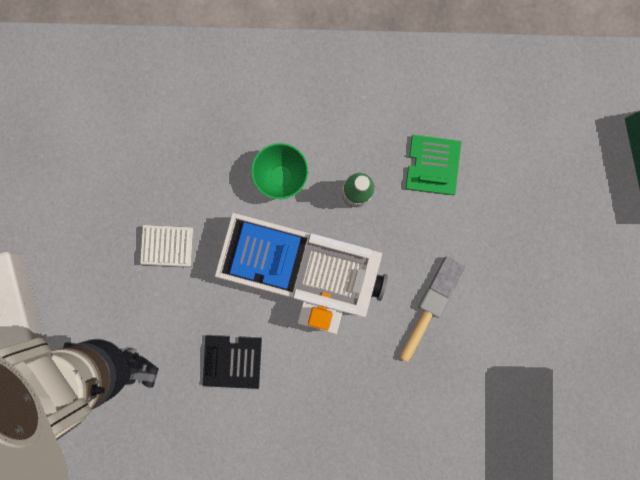

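View pics/scene8c.png

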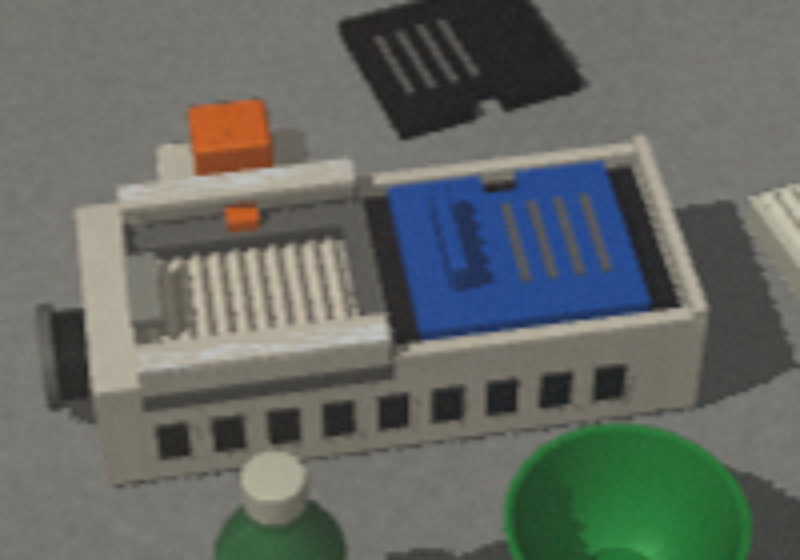

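Both views show the cover flat on the mat at y≈18 to 118 (origin ≈68 mm). The bystanders are at their original pixels and the arm is clear, so I'm handing it in.

```bash
python3 -c "
from workcell import *
print(job_done())"
```

```text
the job is handed in; nothing more can be done
None
```

The filter bay is open, and I handed the job in at about 11 s of the 40 s allowed; `job_done()` gave no verdict.

- **Press:** I pressed the orange tab with the shut fingers down to z = 78 mm (about 8 mm in, 6.5 N). The cover sprung about 8 mm to +y. I judged the tab's depth from the tool height, since there is no direct reading of the joint.
- **Push:** I pushed the cover by the back of its ridge at about 3 N until it dropped onto the ledge, then backed off and retreated.
- **Last checks:** In both the top and scene views the cover lies flat, spanning unit y of about 18 to 118 mm. That puts its origin near 68 mm, inside the 53–88 mm window. By eye the bottle, bowl, spare filter and brush are at their original pixels, and the arm touches nothing.
- **Disagreements:** The two views differ by about 2–4 mm on the cover's corners, which is well inside the margins. No check failed.

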